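# Show the purple-capped sample tube to the label reader

### The arm

A 6-joint arm with a two-finger parallel gripper is mounted at the origin on the work surface. World frame = base frame: x ahead of the robot, y to its left, z up, the work surface at z = 0. Lengths are in mm, angles in rad, forces in N, time in s.
With the tool pointing down it reaches from about 375 to 975 mm from the base axis. Payload 3.8 kg.
Tool frame: the origin (TCP) lies at the very end of the fingers, on their centre line; the grasp point (between the pads) lies 19 mm behind it; z points along the fingers, y is the line along which they close (so a half turn about z gives the same grasp; the last joint's range is limited). The gripper opens to 85 mm and grips with 20 to 120 N. Pads are 22 mm wide; open, the fingers measure 114 mm over their backs; the gripper's body (76 mm by 85 mm) begins 54 mm behind the grasp point. The pads swing forward as they close: fully open they stand 13 mm farther back than shut.
Start: joints at [1.117, 0.264, 1.604, -0, 1.274, -0.037], TCP at [273.262, 617.208, 231.28] pointing down, gripper open.
Joint ranges: [-2.63, 2.63], [-0.94, 2.18], [0.31, 2.57], [-1.31, 4.45], [0, 2.66], [-2.55, 2.55]. Speed limits (rad/s): [2.57, 2.57, 3.14, 3.14, 3.14, 3.14].

### API

Orientations are given as a unit quaternion [w, x, y, z].
In Python, from bench import arm gives the robot as it stands.
- The arm moves only by the shell command python3 -m inch 'ROWS' [FORCE]. ROWS is JSON, a list of rows, each an object with "fingers": the opening, from 0 (shut) to 1 (fully open); "translation": the shift along the tool's x, y, z scaled (see below), a list of three; "roll": the turn about the tool's z scaled (see below). In form: [{"fingers": fingers, "translation": [dx, dy, dz], "roll": roll}, ...]. A call has 1 to 8 rows; each row shifts and turns the commanded pose from where the row before left it, along the tool's axes as they then stand; what a row does not reach is not made up. The controller multiplies each number of a shift by 100 mm and each number of a turn by 180 degrees. A row lasts 1/10 s, in which the tool goes at most 50 mm and 8.59 degrees, less where a joint would pass 70% of its speed; a pose out of reach is approached as far as the arm can. A call with a number of a shift or a turn outside -1 to 1 is refused whole. A call with a gripper value outside its range is refused whole. The fingers move at their own pace and stop on an object; FORCE is the grip in N (left out, the last holds). Time passes only in rows, so rows that do not move let the fingers close. It gives the time, the measured TCP pose, the force, the opening and the grip force at its end, in the units of the state.
- arm.sense(): the state, without advancing time (a new reading comes with each control period).
- arm.camera(name): name is "scene" or "top"; returns a dict with "image" (400x640x3 uint8, red, green, blue), "range_z" (400x640 float32, mm along the optical axis (not along the pixel's ray), 0 where there is no reading), "fx", "fy", "cx", "cy" (pixels), "camera_from_world" (4x4, takes a point from world to camera coordinates). Camera axes: x right, y up, looking along -z (the intrinsics and any distortion apply to the point x, -y, -z); pixel columns grow to the right and rows downward; lengths in mm; the calibration is good to about 2 mm. A picture is of the moment at which its call begins.
- arm.finish_job(): hands the job in; it is judged then, once.
The state is a dict: "time": time; "q": joint angles; "joint_vel": joint speeds; "effort": joint torques, N m; "tcp_pos": TCP position; "tcp_rot": TCP orientation; "wrist_force": force on the tool from outside, world axes, zero at the start; "torque": the same for the moment, N m; "width": opening from 0.0 (shut) to 1.0 (fully open); "finger_force": force on a finger pad.
Only numpy, scipy, OpenCV 4.12 (cv2) and the standard library are available. Lean on these libraries where they do the work, as an engineer would, in place of code of your own. Each camera call takes 0.05 s, during which the arm holds its last target. There are 200 camera calls.

### The job

Draw the purple-capped sample tube straight up out of the blue rack, gripping it gently, since it is thin and cracks under a hard squeeze, and hold it in the air at the label reader's reading spot, cap up, parallel to the leaning window. Finish there, still holding it steady: do not put it down or let go. Leave the other tubes and the bottle where they are, and touch the reader with nothing.

Things in the scene. Friction and masses are not known exactly. Their poses are not given: they have to be found in the camera images.
- purple_tube: The tube to present: clear, rigid, empty plastic, 16 mm diameter, 100 mm long, white label all round, purple cap (top 26 mm, 19 mm diameter); 18 g. Origin at its foot, z towards the cap. In the rack it stands upright, foot 10 mm and cap top 110 mm above the table. Grip the cap from above, closing across the row. It cracks above 35 N on a pad; 20 to 25 N is plenty.
- purple_tube_mid (a point): Middle of the purple-capped tube: on its axis, 50 mm from its foot and 50 mm from the top of its cap.
- purple_tube_tip (a point): Foot (lower end) of the purple-capped tube, on its axis.
- rack: Blue tube rack, a fixed block 56 x 310 x 50 mm high (x, y, z) with one row of six holes along its y axis, at y = -125, -75, -25, 25, 75 and 125 mm; holes 17.5 mm wide, 40 mm deep. Four hold tubes, in any order; those at y = -125 and 75 mm are empty. Origin at the centre of its underside, on the table.
- reader: Label reader, fixed: white base plate 240 x 130 x 8 mm (x -60 to +180 mm), grey post, white head leaning back 30 degrees. Origin on the table straight below the reading spot, where the plate bears a yellow 32 mm disc with a black dot. The head stands on the +x side of the disc; it is 120 x 120 x 50 mm, its highest point 175 mm above the table.
- window: The reader's window: black square 70 x 70 mm, blue frame, in the front of the leaning head. Origin at its centre, 120 mm above the table. -x points straight out of it (towards the spot, 30 degrees upward), y level across it, z up along it, 30 degrees from vertical, top leaning away from the disc. Hold the tube parallel to this z axis, cap at the upper end.
- read_spot (a point): The reading spot: a point in the air 170 mm above the table, straight above the yellow disc; it is also 100 mm straight out from the window's centre. The middle of the tube belongs here.
- gold_tube: Bystander: the same kind of tube, same sizes, with a gold cap; origin at its foot. Stands in another hole of the rack.
- gold_tube_mid (a point): Middle of the gold-capped tube, on its axis 50 mm above its foot.
- blue_tube: Bystander: the same kind of tube, same sizes, with a light-blue cap; origin at its foot. Stands in another hole of the rack.
- blue_tube_mid (a point): Middle of the light-blue-capped tube, on its axis 50 mm above its foot.
- green_tube: Bystander: the same kind of tube, same sizes, with a green cap; origin at its foot. Stands in another hole of the rack.
- green_tube_mid (a point): Middle of the green-capped tube, on its axis 50 mm above its foot.
- spirit_bottle: Bystander: loose white plastic bottle with a red cap, 62 mm diameter, 170 mm high, standing on the table; origin at the centre of its underside.

How it is judged (in metres and radians):
On the way:
1. the purple-capped tube is in the fingers with its foot lifted clear above the rack (z of purple_tube_tip in the frame of rack above 0.06 m and contact force between the fingers and purple_tube above 0.5 N), for 0.2 s.
At the end, for the whole second after the job is handed in: The purple-capped tube is held still in the fingers, touching nothing else, its middle within 15 mm of the reading spot, cap up and its axis within 0.2 rad (11 degrees) of the window's leaning z axis; the other tubes are within 12 mm and the bottle within 25 mm of where they began (distance between purple_tube_mid and read_spot below 0.015 m and angle between the z axis of purple_tube and the z axis of window, either way round below 0.2 rad and angle between purple_tube's own z axis and vertical below 1 rad and contact force between the fingers and purple_tube above 0.5 N and linear speed of purple_tube below 0.03 m/s and contact force between purple_tube and reader below 0.3 N and contact force between purple_tube and rack below 0.3 N and distance of each of gold_tube_mid, blue_tube_mid, green_tube_mid from where it was at the start of the episode below 0.012 m and distance of spirit_bottle from where it was at the start of the episode below 0.025 m); the arm keeps its last pose, push and grip.
It fails at once if the purple-capped tube is squeezed hard (fingers on it with more than 70 N, both pads added) (contact force between the fingers and purple_tube above 70 N).
It fails at once if the reader is touched by the tube or the robot (contact force between any of purple_tube, the arm, the fingers and reader above 1 N).
It fails at once if another tube or the bottle is disturbed (a tube moved more than 12 mm, the bottle 25 mm) (not (distance of each of gold_tube_mid, blue_tube_mid, green_tube_mid from where it was at the start of the episode below 0.012 m and distance of spirit_bottle from where it was at the start of the episode below 0.025 m)).
It also fails if it takes over 32 s, if anything falls off the work surface, if the arm or the gripper's body presses on something with over 40 N, if the wrist force passes 120 N, or if a joint passes its speed limit or range.

## Working session

There is one attempt and no reset: what is moved stays moved. The work goes in short steps, Python scripts to look and compute and a shell command to move; the robot and the scene stay as the last step left them, time stands still between calls to the robot, and variables do not carry over. Pictures are saved under pics/ and viewed, at most 10 in all, crops included, and the job is handed in when it is done.

```bash
mkdir -p pics; ls; python3 - <<'E'
from bench import arm
import cv2,numpy as np
s=arm.sense();print(s)
for n in("scene","top"):
    c=arm.camera(n);np.savez(f"pics/{n}0.npz",**c)
    cv2.imwrite(f"pics/{n}0.png",c["image"][:,:,::-1]);print(n,c["fx"],c["cx"],c["cy"],np.round(c["camera_from_world"],3).tolist())
E
```

```text
pics
{'time': 0.0, 'q': array([ 1.11711729e+00,  2.64726479e-01,  1.60538716e+00,  8.07147908e-06,
        1.27367628e+00, -3.69277114e-02]), 'joint_vel': array([-0.00112929,  0.00030118,  0.00016821,  0.0014114 , -0.00086816,
       -0.00016134]), 'effort': array([-2.49110108e-04, -5.15096569e+01, -3.67316866e+01,  1.96504157e-04,
        1.28473778e-02, -2.75027425e-06]), 'tcp_pos': array([272.93130412, 616.56320476, 229.97287594]), 'tcp_rot': array([-2.70546230e-04,  2.06872011e-01,  9.78367397e-01, -1.06480872e-03]), 'wrist_force': array([-0.09450754, -0.7539055 ,  0.54476711]), 'torque': array([-0.04683927,  0.01273524,  0.02373341]), 'finger_force': 0.0, 'width': 1.0029687025712444}
scene 370.33901855747723 320.7921558284763 202.893397371255 [[-0.595, 0.803, 0.003, 370.11], [-0.466, -0.348, 0.814, 160.702], [0.655, 0.483, 0.581, -1176.132], [0.0, 0.0, 0.0, 1.0]]
top 461.0396160249134 327.50108316156064 199.79568186898268 [[0.029, -0.999, -0.019, -21.327], [0.981, 0.025, 0.193, -626.093], [-0.193, -0.024, 0.981, -1079.449], [0.0, 0.0, 0.0, 1.0]]
```

View pics/top0.png

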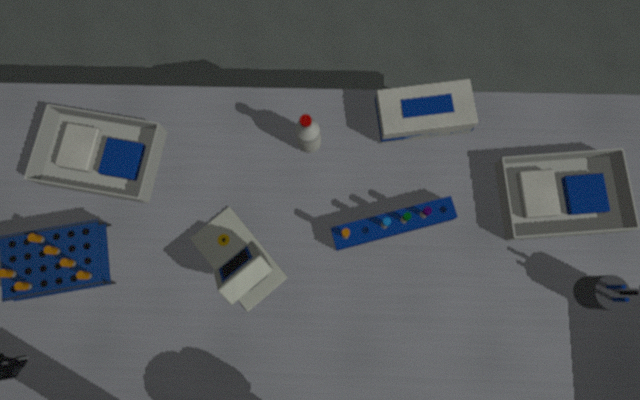

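View pics/scene0.png

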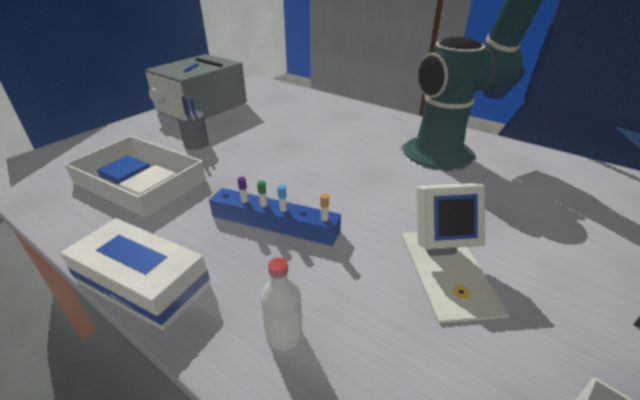

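The top view shows the caps in a row: gold (346,233), light blue (386,222), green (406,216) and purple (427,211), with an empty end hole at (443,209). The yellow disc is at (223,240), with the head to its lower right, and the bottle is at (308,130). The tool can't pitch, so the 30° lean has to come from pivoting the tube in the pads, with its foot caught in the rack hole.

```bash
cat > h.py <<'E'
import numpy as np,cv2
def ray(c,u,v):
    T=np.array(c["camera_from_world"]);R=T[:3,:3]
    d=np.array([(u-c["cx"])/c["fx"],-(v-c["cy"])/c["fy"],-1.]);return -R.T@T[:3,3],R.T@d
def onz(c,p,z):
    o,d=ray(c,*p);return o+d*(z-o[2])/d[2]
def tri(c1,p1,c2,p2):
    A=np.zeros((3,3));b=np.zeros(3);L=[]
    for c,p in((c1,p1),(c2,p2)):
        o,d=ray(c,*p);d=d/np.linalg.norm(d);P=np.eye(3)-np.outer(d,d);A+=P;b+=P@o;L.append((o,P))
    x=np.linalg.solve(A,b);return x,[float(np.linalg.norm(P@(x-o))) for o,P in L]
def blob(img,lo,hi,box):
    h=cv2.cvtColor(np.ascontiguousarray(img),cv2.COLOR_RGB2HSV);m=cv2.inRange(h,lo,hi)
    x0,y0,x1,y1=box;k=np.zeros_like(m);k[y0:y1,x0:x1]=m[y0:y1,x0:x1]
    n,l,s,ce=cv2.connectedComponentsWithStats(k)
    i=1+np.argmax(s[1:,4]);return ce[i],s[i]
E
python3 - <<'E'
from h import *
t=dict(np.load("pics/top0.npz"));s=dict(np.load("pics/scene0.npz"))
H={"gold":((8,110,90),(22,255,255)),"blue":((94,90,110),(108,230,255)),"green":((48,100,40),(80,255,255)),"purple":((130,80,30),(165,255,255))}
bt={"gold":(336,222,358,245),"blue":(376,212,396,232),"green":(398,207,415,226),"purple":(417,202,437,222)}
bs={"gold":(312,190,335,212),"blue":(272,180,292,202),"green":(253,176,271,198),"purple":(233,172,252,194)}
P={}
for k in H:
    a,sa=blob(t["image"],*H[k],bt[k]);b,sb=blob(s["image"],*H[k],bs[k])
    x,e=tri(t,a,s,b);P[k]=x
    print(k,a.round(1),sa[2:],b.round(1),sb[2:],x.round(1),np.round(e,1),"z100:",onz(t,a,100)[:2].round(1),onz(s,b,97)[:2].round(1))
for k,y in(("green",50),("blue",100),("gold",200)):print(k,y,np.linalg.norm((P[k]-P["purple"])[:2]))
d=(P["gold"]-P["purple"])[:2];print("row dir deg",np.degrees(np.arctan2(d[1],d[0])))
a,sa=blob(t["image"],(18,120,80),(35,255,255),(208,228,238,252));b,sb=blob(s["image"],(18,120,80),(35,255,255),(445,280,478,302))
print("disc",a,sa,onz(t,a,8),b,sb,onz(s,b,8),tri(t,a,s,b))
# window: dark square in scene: frame blue outer corners
h=cv2.cvtColor(s["image"],cv2.COLOR_RGB2HSV);m=cv2.inRange(h,(105,110,50),(130,255,255));k=np.zeros_like(m);k[180:255,410:490]=m[180:255,410:490]
c=max(cv2.findContours(k,0,2)[0],key=cv2.contourArea);print("win scene",cv2.minAreaRect(c),cv2.approxPolyDP(cv2.convexHull(c),3,True).squeeze().tolist())
# plate in top
g=cv2.cvtColor(t["image"],cv2.COLOR_RGB2GRAY)
h=cv2.cvtColor(t["image"],cv2.COLOR_RGB2HSV);print("plate/table hsv",h[230,215],h[230,180],h[300,250])
cv2.imwrite("pics/r.png",cv2.resize(t["image"][195:320,180:300,::-1],None,fx=4,fy=4,interpolation=cv2.INTER_CUBIC))
E
```

```text
gold [345.2 232.3] [ 7  8 45] [324.3 200. ] [ 7 13 77] [542.2 -49.4  99.2] [0.4 0.4] z100: [541.8 -49. ] [539.8 -51.6]
blue [386.9 220.9] [ 9  9 59] [281.4 190.9] [ 8 13 87] [ 571.2 -146.4   99.3] [0.7 0.7] z100: [ 571.5 -146.9] [ 568.4 -148.1]
green [406.6 216.3] [ 8  8 45] [260.9 186. ] [ 6 11 43] [ 584.3 -193.7  100.4] [0.8 0.8] z100: [ 583.9 -193.1] [ 581.1 -198.4]
purple [427.  210.6] [ 9  9 55] [241.6 182.4] [ 8 12 69] [ 598.9 -241.5   99.4] [0.1 0.1] z100: [ 598.7 -241.3] [ 596.5 -244.6]
green 50 49.925060155185726
blue 100 99.06501908494566
gold 200 200.2789461286166
row dir deg 106.45620812277248
disc [222.96428571 239.58333333] [218 234  11  12  84] [526.34699969 261.46956397   8.        ] [460.80141844 291.59574468] [453 286  17  12 141] [526.19826805 259.36943914   8.        ] (array([526.54298661, 260.33080395,   8.84164069]), [0.9498237532806065, 0.9498237532806233])
win scene ((455.5, 217.0), (43.99999237060547, 40.99999237060547), 90.0) [[476, 195], [476, 236], [436, 239], [435, 197]]
plate/table hsv [60  6 84] [105  14 113] [ 33  20 127]
```

View pics/r.png

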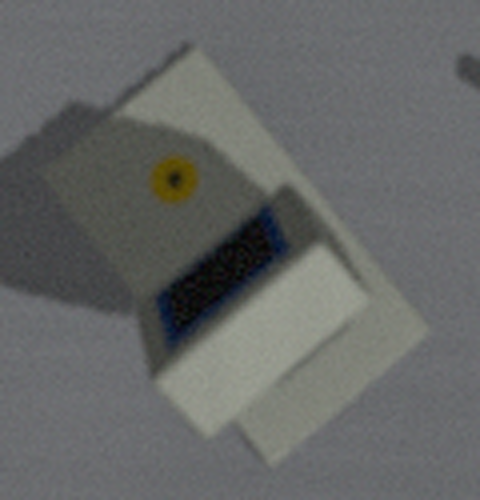

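```bash
cat >> h.py <<'E'
def delta(s,xyz,yaw):
    """s state; target TCP & tool-x yaw(deg): roll to do, then shift in final tool axes (units)"""
    w,x,y,z=s["tcp_rot"];from scipy.spatial.transform import Rotation as R
    M=R.from_quat([x,y,z,w]).as_matrix();y0=np.degrees(np.arctan2(M[1,0],M[0,0]))
    roll=(y0-yaw+180)%360-180;a=np.radians(yaw)
    X=np.array([np.cos(a),np.sin(a),0]);Z=np.array([0,0,-1.]);Y=np.cross(Z,X);d=np.array(xyz)-s["tcp_pos"]
    print("yaw0 %.2f roll %.4f deg=%.4f units; shift units"%(y0,roll,roll/180),np.round([d@X/100,d@Y/100,d@Z/100],4),"tilt",M[:,2].round(4))
E
python3 - <<'E'
from h import *
from bench import arm
t=dict(np.load("pics/top0.npz"));s=dict(np.load("pics/scene0.npz"))
c=[onz(t,(180+u/4,195+v/4),8)[:2] for u,v in((193,48),(430,330),(272,463),(45,172))]
for a,b in((0,1),(3,2),(0,3),(1,2)):
    d=c[b]-c[a];print(np.linalg.norm(d).round(1),np.degrees(np.arctan2(d[1],d[0])).round(2))
# window outer corners in top crop, scene order: scene UL? facing camera
W=[(268,205),(288,247),(173,345),(157,300)]
print([onz(t,(180+u/4,195+v/4),z)[:2].round(1).tolist() for (u,v),z in zip(W,(150,90,90,150))])
wc=np.mean([onz(s,p,120) for p in [(455.7,216.8)]],0);print("wincentre(scene,z120)",wc, np.degrees(np.arctan2(wc[1]-260.4,wc[0]-526.3)),np.hypot(wc[1]-260.4,wc[0]-526.3))
delta(arm.sense(),[598.5,-241.7,280],106.46)
E
```

```text
239.2 -137.31
236.6 -138.35
122.1 132.87
126.4 131.7
[[498.3, 170.8], [479.3, 169.2], [420.5, 233.1], [444.0, 229.2]]
wincentre(scene,z120) [461.36697568 201.36391171 120.        ] -137.7233804675931 87.75851735342881
yaw0 156.12 roll 49.6583 deg=0.2759 units; shift units [-9.1536  0.6901 -0.4995] tilt [-9.0e-04 -1.9e-03 -1.0e+00]
```

```bash
python3 -m inch '[{"fingers":1,"translation":[0,0,-0.25],"roll":0.046},{"fingers":1,"translation":[0,0,-0.25],"roll":0.046},{"fingers":1,"translation":[0,0,0],"roll":0.046},{"fingers":1,"translation":[0,0,0],"roll":0.046},{"fingers":1,"translation":[0,0,0],"roll":0.046},{"fingers":1,"translation":[0,0,0],"roll":0.046}]' 22
for i in 1 2 3; do python3 -m inch '[{"fingers":1,"translation":[-0.4,0.03,0],"roll":0},{"fingers":1,"translation":[-0.4,0.03,0],"roll":0},{"fingers":1,"translation":[-0.4,0.03,0],"roll":0},{"fingers":1,"translation":[-0.4,0.03,0],"roll":0},{"fingers":1,"translation":[-0.4,0.03,0],"roll":0},{"fingers":1,"translation":[-0.4,0.03,0],"roll":0},{"fingers":1,"translation":[-0.4,0.03,0],"roll":0}]'; done
python3 -c "
from h import *
from bench import arm
s=arm.sense();print(s['time'],s['tcp_pos'],s['q']);delta(s,[598.5,-241.7,78],106.46)"
```

```text
time: 0.7
tcp_pos: [273.1, 616.9, 280.6]
tcp_rot: [0.0, 0.601, 0.799, -0.001]
wrist_force: [-0.6, -0.0, 0.3]
width: 0.996
finger_force: 0.0
time: 1.4
tcp_pos: [372.7, 352.8, 280.8]
tcp_rot: [-0.0, 0.599, 0.801, -0.0]
wrist_force: [1.0, -0.2, 0.2]
width: 0.998
finger_force: 0.0
time: 2.1
tcp_pos: [472.0, 90.4, 280.9]
tcp_rot: [-0.0, 0.599, 0.801, -0.0]
wrist_force: [0.0, 1.1, 0.1]
width: 0.994
finger_force: 0.0
time: 2.8
tcp_pos: [571.4, -172.2, 280.7]
tcp_rot: [-0.0, 0.599, 0.801, -0.0]
wrist_force: [0.7, 0.2, 0.1]
width: 1.0
finger_force: 0.0
2.8 [ 571.39938433 -172.179475    280.68939191] [-3.34501831e-01  9.05568475e-02  1.71544963e+00  1.57884908e-04
  1.33653562e+00 -6.21193545e-01]
yaw0 106.42 roll -0.0359 deg=-0.0002 units; shift units [-0.7435  0.0629  2.0269] tilt [-8.e-04  5.e-04 -1.e+00]
```

```bash
python3 -m inch '[{"fingers":1,"translation":[-0.37,0.03,0],"roll":0},{"fingers":1,"translation":[-0.37,0.03,0],"roll":0},{"fingers":1,"translation":[0,0,0.3],"roll":0},{"fingers":1,"translation":[0,0,0.3],"roll":0},{"fingers":1,"translation":[0,0,0.3],"roll":0},{"fingers":1,"translation":[0,0,0],"roll":0},{"fingers":1,"translation":[0,0,0],"roll":0}]'
python3 - <<'E'
from h import *
from bench import arm
s=arm.sense();delta(s,[598.5,-241.7,75],106.46)
c=arm.camera("scene");cv2.imwrite("pics/a.png",cv2.resize(c["image"][80:260,180:380,::-1],None,fx=3,fy=3,interpolation=cv2.INTER_CUBIC))
E
```

```text
time: 3.5
tcp_pos: [597.5, -239.6, 190.6]
tcp_rot: [-0.001, 0.599, 0.801, -0.0]
wrist_force: [0.4, -0.3, 0.6]
width: 0.998
finger_force: 0.0
yaw0 106.44 roll -0.0195 deg=-0.0001 units; shift units [-0.0228  0.0037  1.1556] tilt [-2.1e-03  9.0e-04 -1.0e+00]
```

View pics/a.png

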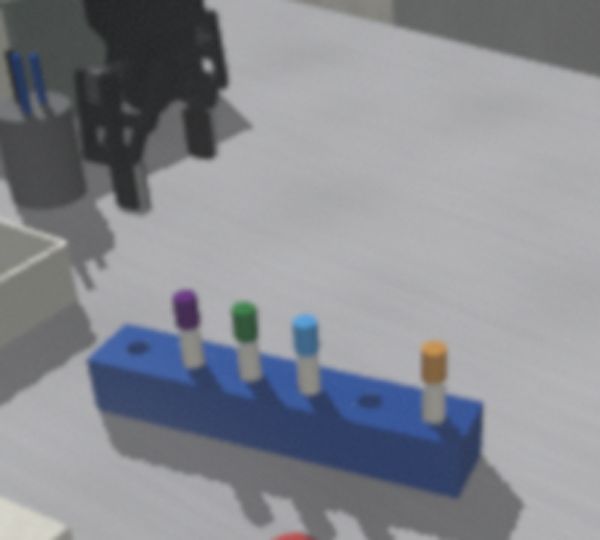

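The picture shows the open fingers above the purple cap, which is at crop pixel (186,310). They straddle the row and the arm is clear of the green tube. Next: go down, close and lift.

```bash
python3 -m inch '[{"fingers":1,"translation":[-0.02,0,0.25],"roll":0},{"fingers":1,"translation":[0,0,0.25],"roll":0},{"fingers":1,"translation":[0,0,0.25],"roll":0},{"fingers":1,"translation":[0,0,0.2],"roll":0},{"fingers":1,"translation":[0,0,0.2],"roll":0},{"fingers":1,"translation":[0,0,0],"roll":0},{"fingers":1,"translation":[0,0,0],"roll":0}]' 22
python3 -m inch '[{"fingers":0.3,"translation":[0,0,0],"roll":0},{"fingers":0.3,"translation":[0,0,0],"roll":0},{"fingers":0.3,"translation":[0,0,0],"roll":0},{"fingers":0.3,"translation":[0,0,0],"roll":0},{"fingers":0.3,"translation":[0,0,0],"roll":0},{"fingers":0.3,"translation":[0,0,0],"roll":0}]' 22
python3 -m inch '[{"fingers":0,"translation":[0,0,0],"roll":0},{"fingers":0,"translation":[0,0,0],"roll":0},{"fingers":0,"translation":[0,0,0],"roll":0},{"fingers":0,"translation":[0,0,0],"roll":0},{"fingers":0,"translation":[0,0,0],"roll":0}]' 22
```

```text
time: 4.25
tcp_pos: [599.9, -242.3, 78.2]
tcp_rot: [0.001, 0.599, 0.801, 0.0]
wrist_force: [-0.6, -1.0, 1.2]
width: 0.997
finger_force: 0.0
time: 4.85
tcp_pos: [598.6, -241.8, 76.3]
tcp_rot: [-0.0, 0.599, 0.801, -0.0]
wrist_force: [-0.9, -0.1, 0.3]
width: 0.302
finger_force: 0.0
time: 5.35
tcp_pos: [598.5, -241.8, 76.3]
tcp_rot: [-0.0, 0.599, 0.801, -0.0]
wrist_force: [-1.1, -0.5, 1.4]
width: 0.212
finger_force: 21.7
```

The grip holds at 21.7 N and the width fits a 19 mm cap. Next I lift until the foot is 5–6 mm deep in the hole, then move along the row towards the empty end so the tube leans in the pads.

```bash
python3 -m inch '[{"fingers":0,"translation":[0,0,-0.1],"roll":0},{"fingers":0,"translation":[0,0,-0.1],"roll":0},{"fingers":0,"translation":[0,0,-0.1],"roll":0},{"fingers":0,"translation":[0,0,-0.04],"roll":0},{"fingers":0,"translation":[0,0,0],"roll":0},{"fingers":0,"translation":[0,0,0],"roll":0}]' 22
python3 - <<'E'
from h import *
from bench import arm
c=arm.camera("scene");cv2.imwrite("pics/b.png",cv2.resize(c["image"][130:240,200:320,::-1],None,fx=5,fy=5,interpolation=cv2.INTER_CUBIC))
E
```

```text
time: 5.95
tcp_pos: [598.9, -241.9, 110.8]
tcp_rot: [0.0, 0.599, 0.801, 0.0]
wrist_force: [0.1, -0.7, -0.1]
width: 0.216
finger_force: 21.7
```

View pics/b.png

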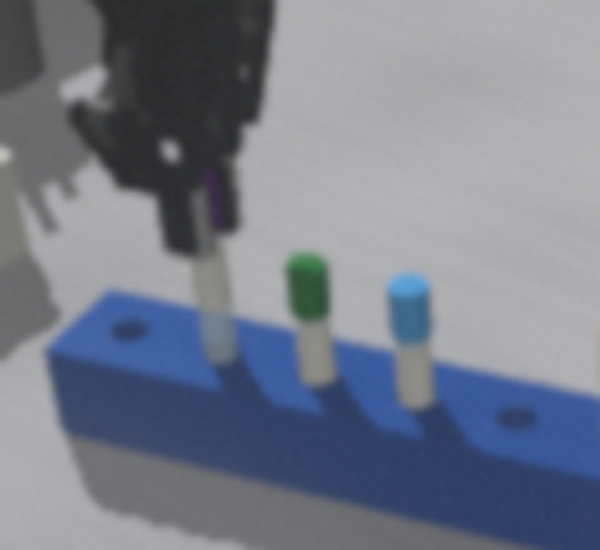

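The tube has come up in the fingers, with its clear foot end at the hole's rim near (218,355), and the neighbours are untouched. Now the lean.

```bash
python3 -m inch '[{"fingers":0,"translation":[-0.05,0,0],"roll":0},{"fingers":0,"translation":[-0.05,0,0],"roll":0},{"fingers":0,"translation":[-0.05,0,0],"roll":0},{"fingers":0,"translation":[-0.05,0,0],"roll":0},{"fingers":0,"translation":[0,0,0],"roll":0}]' 22
python3 -m inch '[{"fingers":0,"translation":[-0.05,0,0.01],"roll":0},{"fingers":0,"translation":[-0.05,0,0.01],"roll":0},{"fingers":0,"translation":[-0.05,0,0.02],"roll":0},{"fingers":0,"translation":[-0.05,0,0.02],"roll":0},{"fingers":0,"translation":[-0.03,0,0],"roll":0},{"fingers":0,"translation":[0,0,0],"roll":0},{"fingers":0,"translation":[0,0,0],"roll":0}]' 22
python3 - <<'E'
from h import *
from bench import arm
c=arm.camera("scene");cv2.imwrite("pics/c.png",cv2.resize(c["image"][130:240,200:320,::-1],None,fx=5,fy=5,interpolation=cv2.INTER_CUBIC))
E
```

```text
time: 6.5
tcp_pos: [604.1, -261.6, 109.6]
tcp_rot: [-0.0, 0.599, 0.801, -0.0]
wrist_force: [-2.0, 1.7, -0.5]
width: 0.216
finger_force: 21.6
time: 7.2
tcp_pos: [610.9, -283.4, 104.3]
tcp_rot: [0.0, 0.599, 0.801, -0.0]
wrist_force: [-0.3, 0.6, 1.3]
width: 0.219
finger_force: 21.9
```

View pics/c.png

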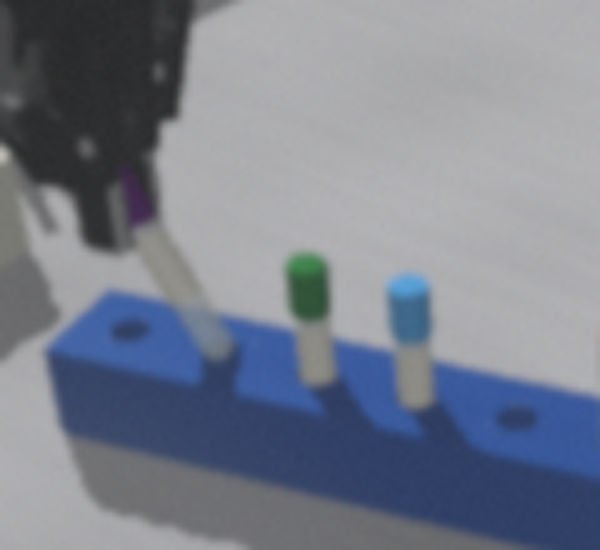

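The tube leans about 30° in the pads, cap at crop pixel (135,195) and foot at (215,350). Draw it out along its axis and lift it clear.

```bash
python3 -m inch '[{"fingers":0,"translation":[-0.05,0,-0.09],"roll":0},{"fingers":0,"translation":[-0.05,0,-0.09],"roll":0},{"fingers":0,"translation":[0,0,-0.25],"roll":0},{"fingers":0,"translation":[0,0,-0.3],"roll":0},{"fingers":0,"translation":[0,0,-0.3],"roll":0},{"fingers":0,"translation":[0,0,-0.3],"roll":0},{"fingers":0,"translation":[0,0,-0.3],"roll":0},{"fingers":0,"translation":[0,0,0],"roll":0}]' 22
python3 -m inch '[{"fingers":0,"translation":[0,0,0],"roll":0.045},{"fingers":0,"translation":[0,0,0],"roll":0.045},{"fingers":0,"translation":[0,0,0],"roll":0.045},{"fingers":0,"translation":[0,0,0],"roll":0.045},{"fingers":0,"translation":[0,0,0],"roll":0.045},{"fingers":0,"translation":[0,0,0],"roll":0.045},{"fingers":0,"translation":[0,0,0],"roll":0.045},{"fingers":0,"translation":[0,0,0],"roll":0.042}]' 22
python3 -c "
from h import *
from bench import arm
delta(arm.sense(),[512.6,248,270],42.2)"
```

```text
time: 8.05
tcp_pos: [617.2, -294.9, 275.9]
tcp_rot: [0.007, 0.599, 0.801, 0.001]
wrist_force: [1.2, -0.5, 0.5]
width: 0.216
finger_force: 21.8
time: 8.85
tcp_pos: [613.9, -293.1, 267.4]
tcp_rot: [0.0, 0.934, 0.357, 0.0]
wrist_force: [0.8, -0.3, 0.2]
width: 0.216
finger_force: 21.8
yaw0 41.85 roll -0.3527 deg=-0.0020 units; shift units [ 2.8842 -4.6896 -0.0255] tilt [ 9.e-04 -7.e-04 -1.e+00]
```

```bash
for i in 1 2; do python3 -m inch '[{"fingers":0,"translation":[0.18,-0.293,0],"roll":0},{"fingers":0,"translation":[0.18,-0.293,0],"roll":0},{"fingers":0,"translation":[0.18,-0.293,0],"roll":0},{"fingers":0,"translation":[0.18,-0.293,0],"roll":0},{"fingers":0,"translation":[0.18,-0.293,0],"roll":0},{"fingers":0,"translation":[0.18,-0.293,0],"roll":0},{"fingers":0,"translation":[0.18,-0.293,0],"roll":0},{"fingers":0,"translation":[0.18,-0.293,0],"roll":0}]' 22;done
python3 -m inch '[{"fingers":0,"translation":[0,0,0.2],"roll":0},{"fingers":0,"translation":[0,0,0],"roll":0},{"fingers":0,"translation":[0,0,0],"roll":0},{"fingers":0,"translation":[0,0,0],"roll":0}]' 22
python3 - <<'E'
from h import *
from bench import arm
delta(arm.sense(),[512.6,248,180],42.2)
S=arm.camera("scene");T=arm.camera("top");np.savez("pics/S1.npz",**S);np.savez("pics/T1.npz",**T)
a=cv2.resize(S["image"][100:320,380:520,::-1],(420,600)[:2] if 0 else (382,600),interpolation=cv2.INTER_CUBIC)
b=cv2.resize(T["image"][170:320,170:270,::-1],(400,600),interpolation=cv2.INTER_CUBIC)
cv2.imwrite("pics/d.png",np.hstack([a,b]))
E
```

```text
time: 9.65
tcp_pos: [563.0, -21.3, 267.6]
tcp_rot: [0.0, 0.933, 0.36, 0.001]
wrist_force: [-0.3, 0.5, -0.2]
width: 0.215
finger_force: 21.8
time: 10.45
tcp_pos: [512.4, 249.5, 267.7]
tcp_rot: [0.0, 0.933, 0.36, 0.001]
wrist_force: [0.3, 0.6, -0.4]
width: 0.216
finger_force: 21.8
time: 10.85
tcp_pos: [512.9, 247.6, 248.1]
tcp_rot: [0.0, 0.933, 0.359, 0.001]
wrist_force: [0.8, 0.0, -0.4]
width: 0.214
finger_force: 21.8
yaw0 42.12 roll -0.0779 deg=-0.0004 units; shift units [ 3.000e-04 -5.400e-03  6.805e-01] tilt [ 1.1e-03  2.0e-04 -1.0e+00]
```

View pics/d.png

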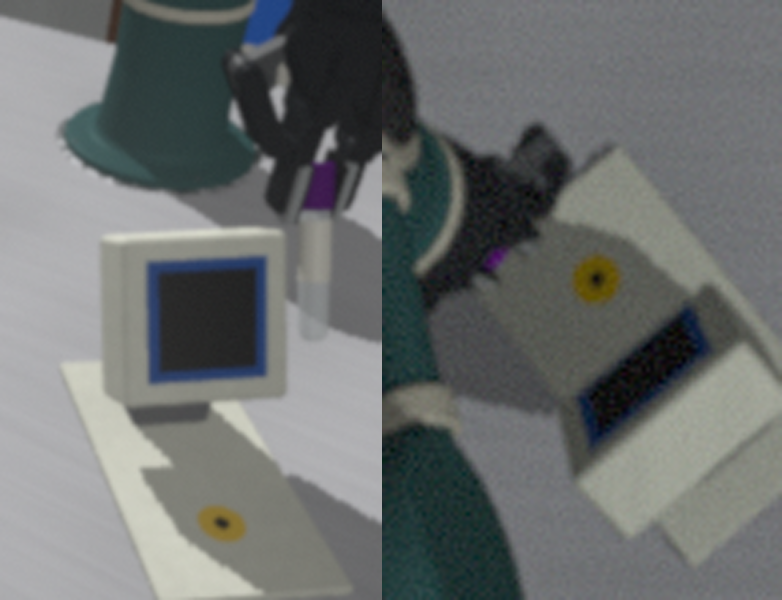

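The left half shows the cap at crop (320,185) and the foot at (314,330); the right half shows only a sliver of cap at (497,258). The scene camera looks almost along the lean plane, so I use its range readings to measure the lean.

```bash
python3 - <<'E'
from h import *
S=dict(np.load("pics/S1.npz"));im=S["image"];Z=S["range_z"]
h=cv2.cvtColor(im,cv2.COLOR_RGB2HSV);k=140/382
P=[]
for v in range(158,226,3):
    row=[]
    for u in range(488,502):
        z=Z[v,u]
        o,d=ray(S,u,v);p=o+d*z
        if z>0 and np.hypot(p[0]-520,p[1]-254)<60 and p[2]>130: row.append((u,z,*p))
    if row:
        r=np.array(row);r=r[r[:,1]<r[:,1].min()+8];m=r.mean(0);print(v,len(r),r[:,0].min(),r[:,0].max(),m[2:].round(1));P.append(m[2:])
P=np.array(P);np.save("pics/P.npy",P)
E
```

```text
158 7 488.0 494.0 [534.9 242.8 292.6]
161 14 488.0 501.0 [525.2 247.1 284.8]
164 14 488.0 501.0 [524.5 248.2 279.8]
167 14 488.0 501.0 [524.8 249.5 275.3]
170 14 488.0 501.0 [526.1 251.  271.2]
173 14 488.0 501.0 [526.8 252.3 266.8]
176 13 488.0 500.0 [527.3 253.  262.1]
179 11 490.0 500.0 [527.4 255.6 257.8]
182 11 490.0 500.0 [529.3 257.2 254. ]
185 11 490.0 500.0 [530.8 258.7 250. ]
188 11 490.0 500.0 [532.6 260.2 246.2]
191 11 490.0 500.0 [533.2 261.6 241.6]
194 12 489.0 500.0 [535.4 262.5 237.7]
197 11 490.0 500.0 [537.1 264.7 234. ]
200 10 491.0 500.0 [539.  266.9 230.5]
203 11 490.0 500.0 [538.8 267.6 225.1]
206 10 490.0 499.0 [541.  268.5 221.1]
209 10 490.0 499.0 [542.5 270.  217. ]
212 10 490.0 499.0 [544.9 271.7 213.4]
215 11 489.0 499.0 [545.6 272.4 208.5]
218 9 491.0 499.0 [547.6 275.3 205.3]
221 11 489.0 499.0 [548.9 275.5 200.4]
224 6 492.0 497.0 [548.8 277.6 195.4]
```

The fit gives a lean of 26.5° towards azimuth -137°, which is 3.5° off the 30° wanted against a limit of 11°. The tube's middle is at about (527,259,236) mm, so it only has to go down 66 mm.

```bash
python3 -m inch '[{"fingers":0,"translation":[0,-0.01,0.1],"roll":0},{"fingers":0,"translation":[0,0,0.12],"roll":0},{"fingers":0,"translation":[0,0,0.12],"roll":0},{"fingers":0,"translation":[0,0,0.12],"roll":0},{"fingers":0,"translation":[0,0,0.12],"roll":0},{"fingers":0,"translation":[0,0,0.08],"roll":0},{"fingers":0,"translation":[0,0,0],"roll":0},{"fingers":0,"translation":[0,0,0],"roll":0}]' 22
python3 -m inch '[{"fingers":0,"translation":[0,0,0],"roll":0},{"fingers":0,"translation":[0,0,0],"roll":0},{"fingers":0,"translation":[0,0,0],"roll":0}]' 22
python3 - <<'E'
from h import *
from bench import arm
S=arm.camera("scene");im=S["image"];Z=S["range_z"]
cv2.imwrite("pics/e.png",cv2.resize(im[100:320,380:520,::-1],(382,600),interpolation=cv2.INTER_CUBIC))
P=[]
for v in range(190,262,2):
    r=[]
    for u in range(480,510):
        o,d=ray(S,u,v);p=o+d*Z[v,u]
        if Z[v,u]>0 and np.hypot(p[0]-526,p[1]-260)<45 and p[2]>110: r.append((u,*p))
    if len(r)>4 and len(r)<14: P.append((v,len(r),*np.mean(r,0)))
P=np.array(P);X=P[:,3:];print(P[[0,-1]].round(1))
b=X[X[:,2]<185];c=b.mean(0);u=np.linalg.svd(b-c)[2][0];u*=np.sign(u[2])
n=np.array([.655,.483,.581]);n-=u*(n@u);n/=np.linalg.norm(n);f=c-6.5*n;foot=f+u*((X[-1]-c)@u-1)
print("tilt",np.degrees(np.arccos(u[2])),"az",np.degrees(np.arctan2(u[1],u[0])),"mid",foot+50*u)
s=arm.sense();g=s["tcp_pos"]+[0,0,22];print(s["time"],"mid model",g-37*u)
E
```

```text
time: 11.75
tcp_pos: [511.7, 248.9, 181.1]
tcp_rot: [0.0, 0.933, 0.36, -0.0]
wrist_force: [0.2, 0.0, -1.0]
width: 0.216
finger_force: 21.8
time: 12.05
tcp_pos: [512.0, 249.0, 182.0]
tcp_rot: [-0.0, 0.933, 0.36, 0.001]
wrist_force: [0.2, -0.2, -1.0]
width: 0.214
finger_force: 21.8
[[214.   13.  486.5 522.6 259.  190.3]
 [254.    8.  484.5 548.2 278.3 132.5]]
tilt 26.492608653125135 az -135.79052974616377 mid [527.94933737 259.4057488  173.44116132]
12.1 mid model [523.76674235 260.48928936 170.71611954]
```

View pics/e.png

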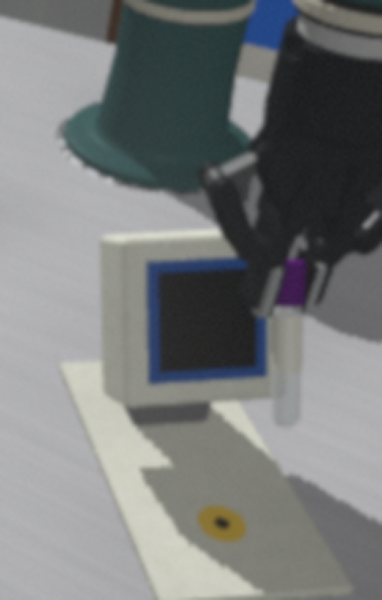

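The final picture shows the tube hanging cap up, with the cap near crop (290,280) and the foot at (287,420), clear of the head. The reading spot projects to about (282,342), close to the tube's middle. Two estimates put the middle within 4 mm of the spot, and the lean is 3.5° off.

```bash
python3 -c "
from bench import arm
print(arm.finish_job())"
```

```text
the job is handed in; nothing more can be done
None
```

I handed the job in with the purple-capped tube still gripped at about 22 N at the reading spot, cap up; by my camera estimates its middle is within about 4 mm of the spot and its lean about 3.5° off the window's, but the hand-in returned no verdict.

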